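Start the clamp screw of the bench press

TASK

On the blue bench press, push the red sprung lever down until its catch holds it by itself, which clears the mouth of the nut. Then turn the black clamp-screw knob backward (counter-clockwise seen from above) until it drops into its thread, and from there turn it forward (clockwise) one full turn so that it is properly started. Finish while still gripping the knob between the fingers, with the lever latched, and leave the things standing around the press where they are.

Things in the scene. Friction and masses are not known exactly. Their poses are not given: they have to be found in the camera images.
- press: blue screw press bolted to the bench, cannot move: base 150 x 280 x 12 mm, bar 75 mm wide (x), 270 mm long (y) on two columns, bar top 96 mm above the bench. Origin under the base's centre, on the bench; x across the bar, y along it, z up. The lever lies over the bar's -y half; beside it at (35, -50 mm) a 26 x 24 mm catch housing, its top at 130 mm.
- lever (a joint): turn of the sprung lever in rad, about a pivot at (0, 0, 110 mm) of the press, axis x: 0 up as it starts (pointing to -y, 0.38 rad above level), 0.38 level, end stop at 0.43. Pressed past about 0.39 a sprung catch snaps over its pin and it stays at about 0.37 when let go; let go earlier it springs back. At the pad it takes about 7 N just before the snap.
- lever_pad (a point): centre of the upper face of the lever's red pad (34 x 42 mm, 12 mm thick), 92 mm from the pivot; about 150 mm above the bench when up, about 116 mm when latched. Its y axis points back along the lever to the pivot, z out of the pad.
- screw: steel clamp screw with round black knob (48 mm diameter, 36 mm high, ribbed, yellow mark on top), upright in the boss; it can only turn and move along its axis. Origin at the centre of the knob's underside, 158 mm above the bench at the start; z up; its rotation shows the turning. 400 g; it sinks by its own weight when nothing grips it. Turning takes under 0.1 N m unless jammed or pressed hard.
- knob_mid (a point): middle of the knob, on its axis, 18 mm above its underside and below its top: the place to grip. At the start the screw rests on the nut's face, 0.5 to 2 rad forward of the thread's mouth. Held up, it can pass over the mouth (0.35 rad wide); pushed down a little while turning backward it falls in, and a stop blocks further backward turning.
- screw_drop (a joint): how far the screw has sunk, m: 0 on the nut's face (where turning forward jams within 2.1 rad), about 0.008 just after the drop into the thread; then forward turning (clockwise from above) draws it down 8 mm a turn, so about 0.016 after one turn; end stop at 0.026. Once in the thread it does not turn or sink by itself.
- parts_bin: bystander: open yellow plastic bin 100 x 75 x 55 mm, origin under its centre
- stain_tin: bystander: round white tin with a blue label, 68 mm diameter, 90 mm high, origin under its centre
- fixings_bowl: bystander: white plastic bowl 90 mm diameter, 45 mm high, origin under its centre
- screwdriver: bystander: screwdriver with an orange handle, lying on the bench
- boss_top (a point): centre of the top of the dark steel threaded boss (60 mm across) that stands on the bar, at (0, 55, 124 mm) of the press. Inside is the nut. While the lever is up, a pawl fills the mouth of its thread and the screw cannot drop into it.

How it is judged:
On the way, in this order (a step that is already met when the one before it is completed fails the run):
1. the lever is held down by its catch alone, with the robot off it (value of joint lever above 0.34 rad and contact force between each of the arm, the fingers and lever below 0.2 N), for 0.2 s.
2. the screw has dropped into the mouth of the thread (value of joint screw_drop between 0.0065 and 0.0105 m), for 0.05 s.
At the end, for the whole second after the job is handed in: screw sunk 13.8 to 18.5 mm from its first rest (the drop plus one turn, about a quarter turn either way); lever latched (over 0.34 rad); knob at rest and gripped (over 3 N, grasp point within 26 mm of the knob's middle); no bystander moved 30 mm (value of joint screw_drop between 0.0138 and 0.0185 m and value of joint lever above 0.34 rad and contact force between the fingers and screw above 3 N and distance between the grasp point and knob_mid below 0.026 m and angular speed of screw below 0.1 rad/s and distance of each of parts_bin, stain_tin, fixings_bowl, screwdriver from where it was at the start of the episode below 0.03 m); the arm keeps its last pose, push and grip.
It fails at once if a bystander is pushed 30 mm or more (distance of any of parts_bin, stain_tin, fixings_bowl, screwdriver from where it was at the start of the episode above 0.03 m).
It also fails if it takes over 72 s, if anything falls off the work surface, if the arm or the gripper's body presses on something with over 40 N, if the wrist force passes 120 N, or if a joint passes its speed limit or range.

ROBOT

A 6-joint arm with a two-finger parallel gripper is mounted at the origin on the work surface. World frame = base frame: x ahead of the robot, y to its left, z up, the work surface at z = 0. Lengths are in m, angles in rad, forces in N, time in s.
With the tool pointing down it reaches from about 0.375 to 0.75 m from the base axis. Payload 9 kg.
Tool frame: the origin (TCP) lies between the finger pads; the fingertips stand 17 mm ahead of it and the grasp point (between the pads) lies 2 mm behind it; z points along the fingers, y is the line along which they close (so a half turn about z gives the same grasp; the last joint's range is limited). The gripper opens to 85 mm and grips with 20 to 120 N. Pads are 22 mm wide; open, the fingers measure 114 mm over their backs; the gripper's body (76 mm by 85 mm) begins 54 mm behind the grasp point. The pads swing forward as they close: fully open they stand 13 mm farther back than shut.
Start: joints at [1.071, 0.104, 0.097, 1.564, 0, 1.353], TCP at [0.167, 0.576, 0.248] pointing down, gripper open.
Joint ranges: [-2.99, 2.99], [-0.84, 1.86], [-1.1, 1.16], [-1.84, 2.11], [-1.51, 1.56], [-3.14, 3.14]. Speed limits (rad/s): [2.22, 2.22, 2.57, 3.14, 3.14, 3.14].

INTERFACE

Orientations are given as a 3x3 rotation matrix whose columns are the frame's x, y, z axes.
In Python, from workcell import ctrl gives the robot as it stands.
- The arm moves only by the shell command python3 -m crank 'ROWS' [FORCE]. ROWS is JSON, a list of rows, each an object of numbers: "ax", "ay", "az": the turn, a rotation vector about the world's x, y, z in rad; "tx", "ty", "tz": the shift along the world's x, y, z in mm; "claw": the finger opening in mm, from 0 to 85.4. In form: [{"ax": .., "ay": .., "az": .., "tx": .., "ty": .., "tz": .., "claw": ..}, ...]. A call has 1 to 10 rows; each row is the pose to reach, as a shift and turn from the pose commanded when the call began; what a row does not reach only later rows make up. A row lasts 1/12 s, in which the tool goes at most 41.7 mm and 7.16 degrees, less where a joint would pass 70% of its speed; a pose out of reach is approached as far as the arm can. A call with a gripper value outside its range is refused whole. The fingers move at their own pace and stop on an object; FORCE is the grip in N (left out, the last holds). Time passes only in rows, so rows that repeat a pose let the fingers close. It gives the time, the measured TCP pose, the force, the opening and the grip force at its end, in the units of the state.
- ctrl.observe(): the state, without advancing time (a new reading comes with each control period).
- ctrl.camera(name): name is "side" or "top"; returns a dict with "frame" (420x560x3 uint8, blue, green, red), "depth" (420x560 float32, m along the optical axis (not along the pixel's ray), 0 where there is no reading), "camera_matrix" (3x3 intrinsics, pixels), "distortion" ([k1, k2, p1, p2, k3] as OpenCV has them; the pictures are not rectified), "T" (4x4, takes a point from camera to world coordinates). Camera axes: x right, y down, z forward; pixel columns grow to the right and rows downward; lengths in m; the calibration is good to about 2 mm. A picture is of the moment at which its call begins.
- ctrl.hand_in(): hands the job in; it is judged then, once.
The state is a dict: "time": time; "joint_positions": joint angles; "joint_vel": joint speeds; "tau": joint torques, N m; "ee_pos": TCP position; "orientation": TCP orientation; "force": force on the tool from outside, world axes, zero at the start; "torque": the same for the moment, N m; "opening": finger opening in m; "grip_force": force on a finger pad.
Only numpy, scipy, OpenCV 4.12 (cv2) and the standard library are available. Lean on these libraries where they do the work, as an engineer would, in place of code of your own. Each camera call takes 0.05 s, during which the arm holds its last target. There are 200 camera calls.

## Working session

There is one attempt and no reset: what is moved stays moved. The work goes in short steps, Python scripts to look and compute and a shell command to move; the robot and the scene stay as the last step left them, time stands still between calls to the robot, and variables do not carry over. Pictures are saved under pics/ and viewed, at most 10 in all, crops included, and the job is handed in when it is done.

```bash
mkdir -p pics; cat > h.py <<'E'
import numpy as np, cv2
from workcell import ctrl
def pts(c):
    d=c["depth"]; h,w=d.shape
    u,v=np.meshgrid(np.arange(w),np.arange(h))
    p=cv2.undistortPoints(np.stack([u,v],-1).reshape(-1,1,2).astype(np.float64),np.array(c["camera_matrix"]),np.array(c["distortion"])).reshape(h,w,2)
    P=np.dstack([p*d[...,None],d]); T=np.array(c["T"])
    return P@T[:3,:3].T+T[:3,3]
E
python3 - <<'E'
from h import *
for n in("top","side"):
    c=ctrl.camera(n); cv2.imwrite(f"pics/{n}0.png",c["frame"]); np.savez(f"{n}0.npz",P=pts(c),f=c["frame"],d=c["depth"]); print(np.round(c["T"],3))
print(ctrl.observe())
E
```

```text
[[-0.008 -0.984  0.18   0.432]
 [-1.     0.006 -0.012  0.061]
 [ 0.01  -0.18  -0.984  1.106]
 [ 0.     0.     0.     1.   ]]
[[ 0.986 -0.114  0.125  0.47 ]
 [-0.167 -0.56   0.811 -1.006]
 [-0.022 -0.821 -0.571  0.838]
 [ 0.     0.     0.     1.   ]]
{'time': 0.1, 'joint_positions': array([1.07131015e+00, 1.04633962e-01, 9.65419368e-02, 1.56391062e+00,
       2.04620734e-05, 1.35311176e+00]), 'joint_vel': array([-0.00190085, -0.00377257,  0.00021267,  0.00023074, -0.00056002,
       -0.00234571]), 'tau': array([ 6.27869245e-03, -5.58211291e+01,  5.04717064e+01,  1.32385246e-02,
       -2.67911082e-04, -5.26183317e-05]), 'ee_pos': array([0.1666892 , 0.57608579, 0.24760056]), 'orientation': array([[-9.60555906e-01,  2.78086313e-01, -5.95756120e-04],
       [ 2.78086809e-01,  9.60555374e-01, -1.04913673e-03],
       [ 2.80506179e-04, -1.17342640e-03, -9.99999272e-01]]), 'force': array([-1.23761304,  1.40864875, -0.82735911]), 'torque': array([-0.01302697, -0.00784459,  0.033548  ]), 'grip_force': 0.0, 'opening': 0.0850832449735842}
```

View pics/top0.png

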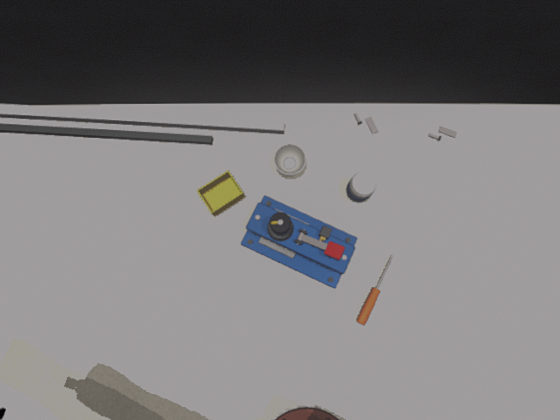

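View pics/side0.png

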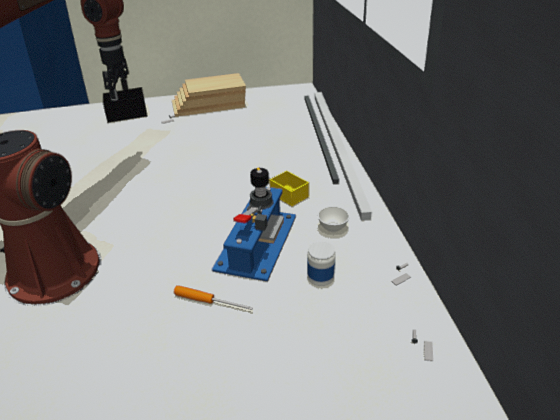

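The top view shows the press around (300,240), with the knob at (281,226), the pad at (335,251) and the catch housing at (325,232). The tin is at (362,186), the bowl at (290,160), the bin at (221,193) and the screwdriver at (370,300). The side view shows the knob at (259,178) and the pad at (242,218).

```bash
python3 - <<'E'
from h import *
for n in("top","side"):
    z=np.load(f"{n}0.npz"); P,f,d=z["P"],z["f"],z["d"]
    hsv=cv2.cvtColor(f,cv2.COLOR_BGR2HSV).astype(int); H,S,V=hsv[...,0],hsv[...,1],hsv[...,2]
    box=(P[...,0]>.2)&(P[...,1]>-.3)&(P[...,1]<.35)&(P[...,0]<.9)&(d>0)
    def st(nm,m):
        m=m&box
        q=P[m]
        if len(q): print(n,nm,len(q),"med",np.median(q,0).round(4),"min",q.min(0).round(3),"max",q.max(0).round(3))
        return q
    red=st("red",((H<6)|(H>174))&(S>150)&(P[...,2]>.1)&(P[...,2]<.2))
    st("knobtop",(P[...,2]>.187)&(P[...,2]<.205))
    st("knob",(P[...,2]>.165)&(P[...,2]<.205))
    st("yellowmark",(H>18)&(H<35)&(S>120)&(P[...,2]>.16))
    blue=(H>100)&(H<125)&(S>130)
    q=st("bar",blue&(P[...,2]>.085)&(P[...,2]<.105))
    if len(q):
        r=cv2.minAreaRect((q[:,:2]*1000).astype(np.float32)); print("bar rect",r)
    q=st("press",blue&(P[...,2]<.13)&(np.hypot(P[...,0]-.5,P[...,1]-.05)<.25))
    if n=="top":
        r=cv2.minAreaRect((q[:,:2]*1000).astype(np.float32)); print("press rect",r)
    st("tinwhite",(P[...,2]>.08)&(P[...,2]<.1)&(S<60)&(V>90))
    st("bin",(H>20)&(H<35)&(S>120)&(P[...,2]<.07))
    st("driver",(H>5)&(H<16)&(S>150)&(P[...,2]<.06))
E
```

```text
top red 210 med [ 0.5083 -0.0619  0.1509] min [ 0.489 -0.082  0.14 ] max [ 0.528 -0.041  0.16 ]
top knobtop 354 med [0.5687 0.064  0.1944] min [0.546 0.039 0.187] max [0.592 0.087 0.199]
top knob 380 med [0.5677 0.064  0.1943] min [0.545 0.039 0.165] max [0.592 0.087 0.199]
top yellowmark 16 med [0.5684 0.0787 0.1961] min [0.566 0.073 0.193] max [0.571 0.084 0.199]
top bar 1482 med [0.5351 0.0053 0.0969] min [ 0.459 -0.116  0.09 ] max [0.63  0.147 0.102]
bar rect ((546.628662109375, 14.305160522460938), (263.27703857421875, 74.84217834472656), 64.79348754882812)
top press 3064 med [0.5254 0.0056 0.0169] min [ 0.422 -0.137  0.006] max [0.666 0.167 0.119]
press rect ((544.8689575195312, 14.946487426757812), (273.0276184082031, 144.98146057128906), 64.5029067993164)
top tinwhite 539 med [ 0.6795 -0.1455  0.0908] min [ 0.456 -0.181  0.08 ] max [0.717 0.149 0.1  ]
top bin 831 med [0.677  0.2266 0.0056] min [ 0.617  0.164 -0.001] max [0.728 0.28  0.061]
top driver 200 med [ 0.3773 -0.1649  0.0245] min [ 0.329 -0.194  0.017] max [ 0.418 -0.135  0.031]
side red 107 med [ 0.5129 -0.0748  0.15
[... 218 characters left out ...]
.596 0.081 0.196]
side yellowmark 10 med [0.5742 0.0721 0.1921] min [0.569 0.044 0.163] max [0.597 0.079 0.194]
side bar 990 med [ 0.5224 -0.0609  0.0941] min [ 0.461 -0.125  0.085] max [0.636 0.128 0.101]
bar rect ((549.6807861328125, 9.532440185546875), (272.015380859375, 73.52975463867188), 64.60615539550781)
side press 2997 med [ 0.5303 -0.0742  0.0254] min [ 0.427 -0.145  0.002] max [0.67  0.128 0.113]
side tinwhite 455 med [ 0.686  -0.1571  0.0884] min [ 0.459 -0.187  0.08 ] max [0.719 0.134 0.1  ]
side bin 849 med [0.6823 0.2069 0.0328] min [ 0.619  0.154 -0.001] max [0.733 0.283 0.056]
side driver 190 med [ 0.3744 -0.176   0.0165] min [ 0.33  -0.203  0.005] max [ 0.422 -0.141  0.029]
```

```bash
R='[{"tx":38,"ty":-72,"tz":25,"claw":0}'; python3 -m crank '[{"tx":20,"ty":-36,"tz":20,"claw":0},{"tx":40,"ty":-72,"tz":20,"claw":0},{"tx":60,"ty":-108,"tz":20,"claw":0},{"tx":80,"ty":-144,"tz":20,"claw":0},{"tx":100,"ty":-180,"tz":20,"claw":0},{"tx":120,"ty":-216,"tz":20,"claw":0},{"tx":140,"ty":-252,"tz":20,"claw":0},{"tx":160,"ty":-288,"tz":20,"claw":0},{"tx":160,"ty":-324,"tz":20,"claw":0},{"tx":160,"ty":-340,"tz":20,"claw":0}]' 30
```

```text
$[0]: bad value
```

```bash
python3 -m crank '[{"ax":0,"ay":0,"az":0,"tx":20,"ty":-36,"tz":20,"claw":0},{"ax":0,"ay":0,"az":0,"tx":40,"ty":-72,"tz":20,"claw":0},{"ax":0,"ay":0,"az":0,"tx":60,"ty":-108,"tz":20,"claw":0},{"ax":0,"ay":0,"az":0,"tx":80,"ty":-144,"tz":20,"claw":0},{"ax":0,"ay":0,"az":0,"tx":100,"ty":-180,"tz":20,"claw":0},{"ax":0,"ay":0,"az":0,"tx":120,"ty":-216,"tz":20,"claw":0},{"ax":0,"ay":0,"az":0,"tx":140,"ty":-252,"tz":20,"claw":0},{"ax":0,"ay":0,"az":0,"tx":160,"ty":-288,"tz":20,"claw":0},{"ax":0,"ay":0,"az":0,"tx":170,"ty":-324,"tz":20,"claw":0},{"ax":0,"ay":0,"az":0,"tx":180,"ty":-340,"tz":20,"claw":0}]' 30
```

```text
time: 0.93
ee_pos: [0.3473, 0.2332, 0.2681]
orientation: [[-0.96, 0.28, -0.0], [0.28, 0.96, -0.001], [-0.0, -0.001, -1.0]]
force: [-0.4, 0.7, -0.1]
opening: 0.0003
grip_force: 0.0
```

```bash
python3 -m crank '[{"ax":0,"ay":0,"az":0,"tx":18,"ty":-34,"tz":0,"claw":0},{"ax":0,"ay":0,"az":-0.05,"tx":36,"ty":-68,"tz":0,"claw":0},{"ax":0,"ay":0,"az":-0.1,"tx":54,"ty":-102,"tz":0,"claw":0},{"ax":0,"ay":0,"az":-0.16,"tx":72,"ty":-136,"tz":0,"claw":0},{"ax":0,"ay":0,"az":-0.16,"tx":90,"ty":-170,"tz":0,"claw":0},{"ax":0,"ay":0,"az":-0.16,"tx":108,"ty":-204,"tz":0,"claw":0},{"ax":0,"ay":0,"az":-0.16,"tx":126,"ty":-238,"tz":0,"claw":0},{"ax":0,"ay":0,"az":-0.16,"tx":144,"ty":-272,"tz":-30,"claw":0},{"ax":0,"ay":0,"az":-0.16,"tx":160,"ty":-304,"tz":-60,"claw":0},{"ax":0,"ay":0,"az":-0.16,"tx":160,"ty":-304,"tz":-80,"claw":0}]'
python3 - <<'E'
from h import *
fs=[ctrl.camera(n)["frame"] for n in("top","side")]
a=fs[0][180:300,230:410];b=fs[1][130:290,190:340]
cv2.imwrite("pics/a1.png",np.hstack([cv2.resize(a,(440,293)),cv2.resize(b,(275,293))]))
E
```

```text
time: 1.77
ee_pos: [0.5083, -0.0715, 0.1871]
orientation: [[-0.903, 0.43, 0.001], [0.43, 0.903, -0.001], [-0.002, -0.001, -1.0]]
force: [1.0, 0.6, -0.4]
opening: -0.0001
grip_force: 0.0
```

View pics/a1.png

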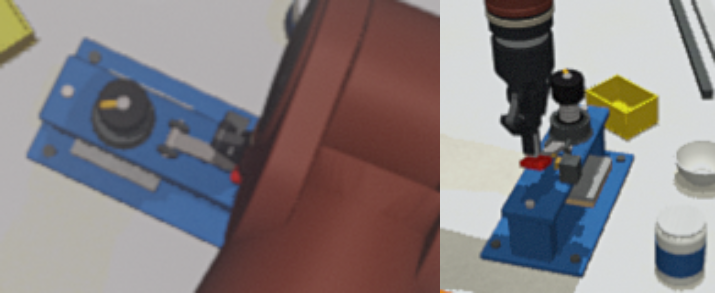

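The closed fingertips are directly above the red pad (535,160 in the right crop). The knob at (568,85) is clear, so I'll press now.

```bash
python3 -m crank '[{"ax":0,"ay":0,"az":0,"tx":0,"ty":0,"tz":-10,"claw":0},{"ax":0,"ay":0,"az":0,"tx":0,"ty":0,"tz":-20,"claw":0},{"ax":0,"ay":0,"az":0,"tx":0,"ty":0,"tz":-28,"claw":0},{"ax":0,"ay":0,"az":0,"tx":0,"ty":0,"tz":-36,"claw":0},{"ax":0,"ay":0,"az":0,"tx":0,"ty":0,"tz":-43,"claw":0},{"ax":0,"ay":0,"az":0,"tx":0,"ty":0,"tz":-49,"claw":0},{"ax":0,"ay":0,"az":0,"tx":0,"ty":0,"tz":-54,"claw":0},{"ax":0,"ay":0,"az":0,"tx":0,"ty":0,"tz":-57,"claw":0},{"ax":0,"ay":0,"az":0,"tx":0,"ty":0,"tz":-59,"claw":0},{"ax":0,"ay":0,"az":0,"tx":0,"ty":0,"tz":-59,"claw":0}]'
```

```text
time: 2.7
ee_pos: [0.5072, -0.0678, 0.1296]
orientation: [[-0.904, 0.427, 0.001], [0.427, 0.904, -0.001], [-0.001, -0.0, -1.0]]
force: [-1.0, -3.4, 6.2]
opening: -0.0002
grip_force: 3.1
```

```bash
python3 -m crank '[{"ax":0,"ay":0,"az":0,"tx":0,"ty":0,"tz":-1,"claw":0},{"ax":0,"ay":0,"az":0,"tx":0,"ty":0,"tz":-2,"claw":0},{"ax":0,"ay":0,"az":0,"tx":0,"ty":0,"tz":-2,"claw":0}]'; python3 -m crank '[{"ax":0,"ay":0,"az":0,"tx":0,"ty":0,"tz":-1,"claw":0},{"ax":0,"ay":0,"az":0,"tx":0,"ty":0,"tz":-2,"claw":0},{"ax":0,"ay":0,"az":0,"tx":0,"ty":0,"tz":-2,"claw":0}]'
```

```text
time: 2.95
ee_pos: [0.5073, -0.0678, 0.1285]
orientation: [[-0.904, 0.427, 0.001], [0.427, 0.904, -0.001], [-0.002, -0.0, -1.0]]
force: [-2.7, -2.7, 10.1]
opening: 0.0004
grip_force: 4.9
time: 3.2
ee_pos: [0.5074, -0.0679, 0.1279]
orientation: [[-0.904, 0.427, 0.002], [0.427, 0.904, -0.001], [-0.003, -0.0, -1.0]]
force: [-8.3, -1.0, 20.3]
opening: -0.0003
grip_force: 10.6
```

The push has reached the end stop (20 N). I'll lift off and check that the lever stays down.

```bash
python3 -m crank '[{"ax":0,"ay":0,"az":0,"tx":0,"ty":0,"tz":8,"claw":0},{"ax":0,"ay":0,"az":0,"tx":0,"ty":0,"tz":25,"claw":0},{"ax":0,"ay":0,"az":0,"tx":-10,"ty":-20,"tz":65,"claw":0},{"ax":0,"ay":0,"az":0,"tx":-20,"ty":-40,"tz":105,"claw":0},{"ax":0,"ay":0,"az":0,"tx":-30,"ty":-60,"tz":125,"claw":85},{"ax":0,"ay":0,"az":0,"tx":-30,"ty":-60,"tz":125,"claw":85}]'
python3 - <<'E'
from h import *
c=ctrl.camera("side");f=c["frame"];P=pts(c)
hsv=cv2.cvtColor(f,cv2.COLOR_BGR2HSV).astype(int);H,S=hsv[...,0],hsv[...,1]
m=((H<6)|(H>174))&(S>150)&(np.hypot(P[...,0]-.507,P[...,1]+.068)<.05)
print(m.sum(),np.median(P[m],0))
cv2.imwrite("pics/a2.png",cv2.resize(f[130:290,170:370],(600,480)))
E
```

```text
time: 3.7
ee_pos: [0.4775, -0.1308, 0.2562]
orientation: [[-0.903, 0.429, 0.007], [0.429, 0.903, -0.004], [-0.008, -0.001, -1.0]]
force: [0.8, -0.6, 0.2]
opening: 0.0231
grip_force: 0.0
158 [ 0.50925808 -0.07655202  0.11679273]
```

View pics/a2.png

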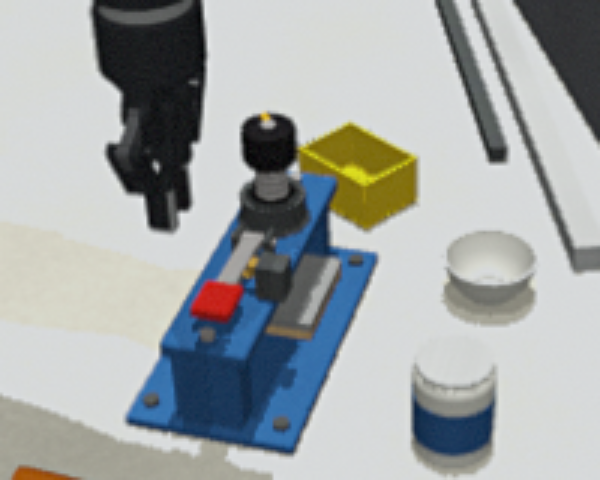

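The lever holds at a pad height of 0.117 m, so it is latched. Next I move above the knob and pre-rotate.

```bash
python3 -m crank '[{"ax":0,"ay":0,"az":0.12,"tx":9,"ty":20,"tz":8,"claw":85},{"ax":0,"ay":0,"az":0.24,"tx":18,"ty":40,"tz":10,"claw":85},{"ax":0,"ay":0,"az":0.36,"tx":27,"ty":60,"tz":10,"claw":85},{"ax":0,"ay":0,"az":0.48,"tx":36,"ty":80,"tz":10,"claw":85},{"ax":0,"ay":0,"az":0.6,"tx":46,"ty":100,"tz":10,"claw":85},{"ax":0,"ay":0,"az":0.72,"tx":56,"ty":120,"tz":10,"claw":85},{"ax":0,"ay":0,"az":0.84,"tx":66,"ty":140,"tz":10,"claw":85},{"ax":0,"ay":0,"az":0.96,"tx":76,"ty":160,"tz":10,"claw":85},{"ax":0,"ay":0,"az":1.08,"tx":86,"ty":180,"tz":10,"claw":85},{"ax":0,"ay":0,"az":1.2,"tx":93,"ty":193,"tz":10,"claw":85}]' 
python3 -m crank '[{"ax":0,"ay":0,"az":0.12,"tx":0,"ty":0,"tz":0,"claw":85},{"ax":0,"ay":0,"az":0.24,"tx":0,"ty":0,"tz":0,"claw":85},{"ax":0,"ay":0,"az":0.36,"tx":0,"ty":0,"tz":0,"claw":85},{"ax":0,"ay":0,"az":0.45,"tx":0,"ty":0,"tz":0,"claw":85},{"ax":0,"ay":0,"az":0.45,"tx":0,"ty":0,"tz":0,"claw":85}]'
python3 -c "
from workcell import ctrl;print(ctrl.observe()['joint_positions'].round(3))"
```

```text
time: 4.58
ee_pos: [0.5698, 0.0683, 0.2585]
orientation: [[-0.721, -0.693, -0.002], [-0.693, 0.721, 0.001], [0.001, 0.003, -1.0]]
force: [-0.1, -0.3, -0.4]
opening: 0.0851
grip_force: 0.0
time: 5.0
ee_pos: [0.5693, 0.0665, 0.2587]
orientation: [[-0.35, -0.937, -0.002], [-0.937, 0.35, 0.001], [-0.0, 0.002, -1.0]]
force: [0.0, -0.1, 0.1]
opening: 0.0849
grip_force: 0.0
[-1.120e-01  2.700e-02  3.600e-02  1.582e+00  1.000e-03 -1.325e+00]
```

```bash
python3 -m crank '[{"ax":0,"ay":0,"az":-0.1,"tx":1,"ty":-5,"tz":-10,"claw":85},{"ax":0,"ay":0,"az":-0.22,"tx":1,"ty":-5,"tz":-30,"claw":85},{"ax":0,"ay":0,"az":-0.22,"tx":1,"ty":-5,"tz":-50,"claw":85},{"ax":0,"ay":0,"az":-0.22,"tx":1,"ty":-5,"tz":-70,"claw":85},{"ax":0,"ay":0,"az":-0.22,"tx":1,"ty":-5,"tz":-84,"claw":85},{"ax":0,"ay":0,"az":-0.22,"tx":1,"ty":-5,"tz":-84,"claw":70},{"ax":0,"ay":0,"az":-0.22,"tx":1,"ty":-5,"tz":-84,"claw":60},{"ax":0,"ay":0,"az":-0.22,"tx":1,"ty":-5,"tz":-84,"claw":54},{"ax":0,"ay":0,"az":-0.22,"tx":1,"ty":-5,"tz":-84,"claw":40},{"ax":0,"ay":0,"az":-0.22,"tx":1,"ty":-5,"tz":-84,"claw":40}]' 25
python3 -m crank '[{"ax":0,"ay":0,"az":0,"tx":0,"ty":0,"tz":0,"claw":40},{"ax":0,"ay":0,"az":0,"tx":0,"ty":0,"tz":0,"claw":40}]'
```

```text
time: 5.83
ee_pos: [0.57, 0.0615, 0.1777]
orientation: [[-0.55, -0.835, -0.001], [-0.835, 0.55, 0.002], [-0.001, 0.002, -1.0]]
force: [-8.0, 5.1, 6.1]
opening: 0.0471
grip_force: 25.9
time: 6.0
ee_pos: [0.57, 0.0614, 0.1777]
orientation: [[-0.55, -0.835, -0.001], [-0.835, 0.55, 0.002], [-0.001, 0.002, -1.0]]
force: [-7.6, 5.8, 5.3]
opening: 0.0471
grip_force: 25.9
```

```bash
python3 -m crank '[{"ax":0,"ay":0,"az":0.05,"tx":-1,"ty":1,"tz":-1,"claw":40},{"ax":0,"ay":0,"az":0.1,"tx":-1,"ty":1,"tz":-2,"claw":40},{"ax":0,"ay":0,"az":0.2,"tx":-1,"ty":1,"tz":-2,"claw":40},{"ax":0,"ay":0,"az":0.3,"tx":-1,"ty":1,"tz":-2,"claw":40},{"ax":0,"ay":0,"az":0.4,"tx":-1,"ty":1,"tz":-2,"claw":40}]'; python3 -c "
from workcell import ctrl;o=ctrl.observe();print(o['joint_positions'].round(3),o['torque'].round(2))"
```

```text
time: 6.42
ee_pos: [0.5705, 0.0614, 0.177]
orientation: [[-0.178, -0.984, 0.002], [-0.984, 0.178, -0.0], [-0.0, -0.002, -1.0]]
force: [-5.0, -1.5, 12.5]
opening: 0.0475
grip_force: 28.5
[-0.121  0.019 -0.12   1.429  0.    -1.513] [ 0.27  1.49 -0.42]
```

```bash
for i in 1 2 3; do python3 -m crank '[{"ax":0,"ay":0,"az":0.08,"tx":0,"ty":0,"tz":0,"claw":40},{"ax":0,"ay":0,"az":0.16,"tx":0,"ty":0,"tz":0,"claw":40},{"ax":0,"ay":0,"az":0.16,"tx":0,"ty":0,"tz":0,"claw":40}]' 40 | grep -v open; python3 -c "
from workcell import ctrl;o=ctrl.observe();print(o['joint_positions'].round(3)[5],o['torque'].round(2))"; done
```

```text
time: 6.67
ee_pos: [0.5708, 0.0614, 0.1775]
orientation: [[-0.018, -1.0, 0.004], [-1.0, 0.018, -0.0], [0.0, -0.004, -1.0]]
force: [-5.3, 0.4, 11.8]
grip_force: 39.3
-1.673 [-0.07  0.89  0.18]
time: 6.92
ee_pos: [0.571, 0.0614, 0.1765]
orientation: [[0.141, -0.99, 0.003], [-0.99, -0.141, -0.0], [0.001, -0.003, -1.0]]
force: [0.1, 0.6, 4.1]
grip_force: 42.2
-1.832 [-0.03 -0.46  0.35]
time: 7.17
ee_pos: [0.5712, 0.0614, 0.1753]
orientation: [[0.294, -0.956, 0.003], [-0.956, -0.294, 0.0], [0.001, -0.003, -1.0]]
force: [5.9, 0.2, -2.8]
grip_force: 41.7
-1.99 [ 0.21 -1.36  0.04]
```

The vertical load has switched to hanging and the tool sank 2 mm, so the screw is over the mouth. I'll follow it down.

```bash
python3 -m crank '[{"ax":0,"ay":0,"az":0,"tx":0,"ty":0,"tz":-2,"claw":40},{"ax":0,"ay":0,"az":0,"tx":0,"ty":0,"tz":-4,"claw":40},{"ax":0,"ay":0,"az":0,"tx":0,"ty":0,"tz":-4,"claw":40}]' ; python3 -c "
from workcell import ctrl;o=ctrl.observe();print(o['joint_positions'].round(3)[5],o['torque'].round(2))"
```

```text
time: 7.42
ee_pos: [0.5711, 0.0614, 0.1705]
orientation: [[0.29, -0.957, 0.003], [-0.957, -0.29, 0.0], [0.0, -0.003, -1.0]]
force: [7.1, 0.8, -3.5]
opening: 0.047
grip_force: 41.7
-1.985 [ 0.23 -1.74  0.04]
```

```bash
python3 -m crank '[{"ax":0,"ay":0,"az":0,"tx":0,"ty":0,"tz":-1,"claw":40},{"ax":0,"ay":0,"az":0,"tx":0,"ty":0,"tz":-2,"claw":40},{"ax":0,"ay":0,"az":0,"tx":0,"ty":0,"tz":-2,"claw":40}]' ; python3 -c "
from workcell import ctrl;o=ctrl.observe();print(o['joint_positions'].round(3)[5],o['torque'].round(2))"
python3 -m crank '[{"ax":0,"ay":0,"az":0,"tx":0,"ty":0,"tz":-1,"claw":40},{"ax":0,"ay":0,"az":0,"tx":0,"ty":0,"tz":-2,"claw":40},{"ax":0,"ay":0,"az":0,"tx":0,"ty":0,"tz":-2,"claw":40}]' ; python3 -c "
from workcell import ctrl;o=ctrl.observe();print(o['joint_positions'].round(3)[5],o['torque'].round(2))"
```

```text
time: 7.67
ee_pos: [0.5711, 0.0614, 0.1697]
orientation: [[0.29, -0.957, 0.003], [-0.957, -0.29, 0.0], [0.001, -0.003, -1.0]]
force: [5.1, 0.7, 4.0]
opening: 0.0467
grip_force: 42.8
-1.986 [ 0.28 -1.03 -0.07]
time: 7.92
ee_pos: [0.5712, 0.0614, 0.1692]
orientation: [[0.291, -0.957, 0.004], [-0.957, -0.291, -0.0], [0.001, -0.004, -1.0]]
force: [-0.1, 1.0, 15.4]
opening: 0.0469
grip_force: 43.9
-1.986 [ 0.42  0.02 -0.05]
```

The screw bottomed 8 mm down, so it is in the thread. Now forward, following it down at about 1.27 mm/rad.

```bash
python3 -m crank '[{"ax":0,"ay":0,"az":-0.05,"tx":0,"ty":0,"tz":2,"claw":40},{"ax":0,"ay":0,"az":-0.15,"tx":0,"ty":0,"tz":1.9,"claw":40},{"ax":0,"ay":0,"az":-0.27,"tx":0,"ty":0,"tz":1.7,"claw":40},{"ax":0,"ay":0,"az":-0.39,"tx":0,"ty":0,"tz":1.5,"claw":40},{"ax":0,"ay":0,"az":-0.51,"tx":0,"ty":0,"tz":1.4,"claw":40},{"ax":0,"ay":0,"az":-0.63,"tx":0,"ty":0,"tz":1.2,"claw":40},{"ax":0,"ay":0,"az":-0.75,"tx":0,"ty":0,"tz":1.1,"claw":40},{"ax":0,"ay":0,"az":-0.87,"tx":0,"ty":0,"tz":0.9,"claw":40},{"ax":0,"ay":0,"az":-1,"tx":0,"ty":0,"tz":0.7,"claw":40},{"ax":0,"ay":0,"az":-1,"tx":0,"ty":0,"tz":0.7,"claw":40}]' ; python3 -c "
from workcell import ctrl;o=ctrl.observe();print(o['joint_positions'].round(3)[5],o['torque'].round(2))"
```

```text
time: 8.75
ee_pos: [0.5697, 0.0617, 0.1681]
orientation: [[-0.654, -0.756, 0.0], [-0.756, 0.654, 0.0], [-0.0, 0.0, -1.0]]
force: [-1.8, 1.3, 7.9]
opening: 0.047
grip_force: 43.1
-0.978 [ 0.45  0.49 -0.12]
```

```bash
for i in 1 2 ; do python3 -m crank '[{"ax":0,"ay":0,"az":-0.12,"tx":0,"ty":0,"tz":-0.1,"claw":40},{"ax":0,"ay":0,"az":-0.24,"tx":0,"ty":0,"tz":-0.2,"claw":40},{"ax":0,"ay":0,"az":-0.36,"tx":0,"ty":0,"tz":-0.4,"claw":40},{"ax":0,"ay":0,"az":-0.48,"tx":0,"ty":0,"tz":-0.5,"claw":40},{"ax":0,"ay":0,"az":-0.6,"tx":0,"ty":0,"tz":-0.7,"claw":40},{"ax":0,"ay":0,"az":-0.72,"tx":0,"ty":0,"tz":-0.9,"claw":40},{"ax":0,"ay":0,"az":-0.84,"tx":0,"ty":0,"tz":-1.1,"claw":40},{"ax":0,"ay":0,"az":-0.96,"tx":0,"ty":0,"tz":-1.2,"claw":40},{"ax":0,"ay":0,"az":-1.08,"tx":0,"ty":0,"tz":-1.4,"claw":40},{"ax":0,"ay":0,"az":-1.2,"tx":0,"ty":0,"tz":-1.5,"claw":40}]' ; python3 -c "
from workcell import ctrl;o=ctrl.observe();print(o['joint_positions'].round(3)[5],o['torque'].round(2))"; done
```

```text
time: 9.58
ee_pos: [0.5692, 0.0632, 0.1664]
orientation: [[-0.943, 0.332, -0.001], [0.332, 0.943, 0.003], [0.002, 0.003, -1.0]]
force: [-3.3, 11.3, 4.2]
opening: 0.0467
grip_force: 43.2
0.219 [1.88 0.67 0.03]
time: 10.42
ee_pos: [0.5704, 0.0643, 0.1651]
orientation: [[-0.033, 0.999, 0.002], [0.999, 0.033, 0.005], [0.005, 0.003, -1.0]]
force: [4.5, 15.7, 2.4]
opening: 0.0471
grip_force: 43.0
1.419 [ 3.09 -0.82  0.02]
```

The turn is tracking well at 3.4 rad. The grip is slightly off centre, so I'll release, re-centre, wind back 1.6 rad and regrip.

```bash
python3 -m crank '[{"ax":0,"ay":0,"az":0,"tx":0,"ty":0,"tz":0,"claw":66},{"ax":0,"ay":0,"az":0,"tx":0,"ty":0,"tz":0,"claw":66},{"ax":0,"ay":0,"az":0,"tx":0,"ty":0,"tz":0,"claw":66},{"ax":0,"ay":0,"az":0,"tx":0,"ty":0,"tz":0,"claw":66}]'
python3 -c "
from workcell import ctrl;o=ctrl.observe();print(o['joint_positions'].round(3)[5],o['torque'].round(2))"
```

```text
time: 10.75
ee_pos: [0.5696, 0.0611, 0.1639]
orientation: [[-0.039, 0.999, -0.001], [0.999, 0.039, -0.0], [-0.0, -0.001, -1.0]]
force: [0.2, 0.5, 0.5]
opening: 0.0662
grip_force: 0.0
1.411 [-0.03 -0.02  0.02]
```

```bash
python3 -m crank '[{"ax":0,"ay":0,"az":0.12,"tx":0,"ty":1,"tz":1,"claw":66},{"ax":0,"ay":0,"az":0.24,"tx":0.5,"ty":2,"tz":1,"claw":66},{"ax":0,"ay":0,"az":0.36,"tx":0.5,"ty":2,"tz":1,"claw":66},{"ax":0,"ay":0,"az":0.48,"tx":0.5,"ty":2,"tz":1,"claw":66},{"ax":0,"ay":0,"az":0.6,"tx":0.5,"ty":2,"tz":1,"claw":66},{"ax":0,"ay":0,"az":0.72,"tx":0.5,"ty":2,"tz":1,"claw":66},{"ax":0,"ay":0,"az":0.84,"tx":0.5,"ty":2,"tz":1,"claw":66},{"ax":0,"ay":0,"az":0.96,"tx":0.5,"ty":2,"tz":1,"claw":66},{"ax":0,"ay":0,"az":1.08,"tx":0.5,"ty":2,"tz":1,"claw":66},{"ax":0,"ay":0,"az":1.2,"tx":0.5,"ty":2,"tz":1,"claw":66}]' | head -2
python3 -m crank '[{"ax":0,"ay":0,"az":0.12,"tx":0,"ty":0,"tz":0,"claw":66},{"ax":0,"ay":0,"az":0.24,"tx":0,"ty":0,"tz":0,"claw":66},{"ax":0,"ay":0,"az":0.36,"tx":0,"ty":0,"tz":0,"claw":66},{"ax":0,"ay":0,"az":0.4,"tx":0,"ty":0,"tz":0,"claw":66},{"ax":0,"ay":0,"az":0.4,"tx":0,"ty":0,"tz":0,"claw":55},{"ax":0,"ay":0,"az":0.4,"tx":0,"ty":0,"tz":0,"claw":40},{"ax":0,"ay":0,"az":0.4,"tx":0,"ty":0,"tz":0,"claw":40},{"ax":0,"ay":0,"az":0.4,"tx":0,"ty":0,"tz":0,"claw":40}]'
python3 -c "
from workcell import ctrl;o=ctrl.observe();print(o['joint_positions'].round(3)[5],o['torque'].round(2))"
```

```text
time: 11.58
ee_pos: [0.5702, 0.0631, 0.1649]
time: 12.25
ee_pos: [0.5703, 0.063, 0.1651]
orientation: [[-0.998, -0.067, -0.0], [-0.067, 0.998, -0.001], [0.0, -0.001, -1.0]]
force: [-1.6, -2.5, 1.5]
opening: 0.0472
grip_force: 40.9
-0.184 [-0.51  0.3  -0.06]
```

Well centred now. Forward 2.88 rad more.

```bash
for i in 1 2 ; do python3 -m crank '[{"ax":0,"ay":0,"az":-0.12,"tx":0,"ty":0,"tz":-0.1,"claw":40},{"ax":0,"ay":0,"az":-0.24,"tx":0,"ty":0,"tz":-0.2,"claw":40},{"ax":0,"ay":0,"az":-0.36,"tx":0,"ty":0,"tz":-0.4,"claw":40},{"ax":0,"ay":0,"az":-0.48,"tx":0,"ty":0,"tz":-0.5,"claw":40},{"ax":0,"ay":0,"az":-0.6,"tx":0,"ty":0,"tz":-0.7,"claw":40},{"ax":0,"ay":0,"az":-0.72,"tx":0,"ty":0,"tz":-0.9,"claw":40},{"ax":0,"ay":0,"az":-0.84,"tx":0,"ty":0,"tz":-1.1,"claw":40},{"ax":0,"ay":0,"az":-0.96,"tx":0,"ty":0,"tz":-1.2,"claw":40},{"ax":0,"ay":0,"az":-1.08,"tx":0,"ty":0,"tz":-1.4,"claw":40},{"ax":0,"ay":0,"az":-1.2,"tx":0,"ty":0,"tz":-1.5,"claw":40}]' ; done; python3 -m crank '[{"ax":0,"ay":0,"az":-0.12,"tx":0,"ty":0,"tz":-0.1,"claw":40},{"ax":0,"ay":0,"az":-0.24,"tx":0,"ty":0,"tz":-0.2,"claw":40},{"ax":0,"ay":0,"az":-0.36,"tx":0,"ty":0,"tz":-0.4,"claw":40},{"ax":0,"ay":0,"az":-0.48,"tx":0,"ty":0,"tz":-0.6,"claw":40},{"ax":0,"ay":0,"az":-0.48,"tx":0,"ty":0,"tz":-0.6,"claw":40},{"ax":0,"ay":0,"az":-0.48,"tx":0,"ty":0,"tz":-0.6,"claw":40}]'
python3 - <<'E'
from h import *
o=ctrl.observe();print(o['joint_positions'].round(3)[5],o['torque'].round(2))
c=ctrl.camera("side");f=c["frame"];P=pts(c)
hsv=cv2.cvtColor(f,cv2.COLOR_BGR2HSV).astype(int);H,S=hsv[...,0],hsv[...,1]
m=((H<6)|(H>174))&(S>150)&(np.hypot(P[...,0]-.507,P[...,1]+.068)<.05)&(P[...,2]<.16)
print(m.sum(),np.median(P[m],0))
cv2.imwrite("pics/a3.png",cv2.resize(f[130:290,170:370],(600,480)))
E
```

```text
time: 13.08
ee_pos: [0.5705, 0.0634, 0.1636]
orientation: [[-0.419, 0.908, 0.0], [0.908, 0.419, 0.0], [0.0, 0.001, -1.0]]
force: [0.2, -0.8, 0.0]
opening: 0.047
grip_force: 41.2
time: 13.92
ee_pos: [0.5709, 0.0634, 0.1622]
orientation: [[0.694, 0.72, 0.001], [0.72, -0.694, -0.0], [0.001, 0.001, -1.0]]
force: [3.7, -0.2, -1.3]
opening: 0.047
grip_force: 41.3
time: 14.42
ee_pos: [0.571, 0.0632, 0.1616]
orientation: [[0.945, 0.327, 0.002], [0.327, -0.945, -0.0], [0.001, 0.001, -1.0]]
force: [5.5, -1.3, -0.7]
opening: 0.0469
grip_force: 41.4
2.692 [-0.26 -0.97 -0.04]
163 [ 0.50891309 -0.07621952  0.11680454]
```

View pics/a3.png

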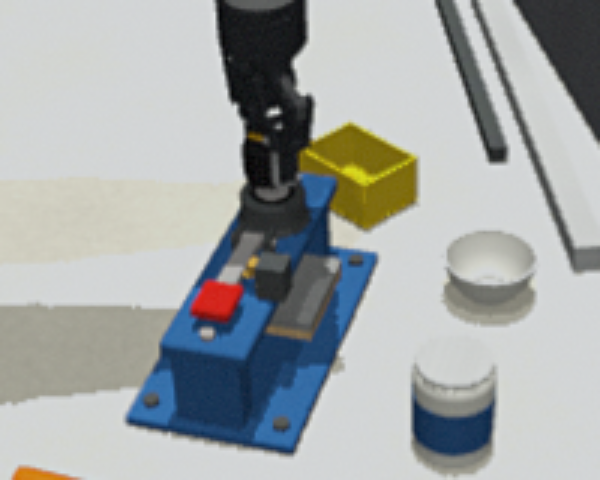

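The picture shows the knob gripped at (270,150) and sunk close to the boss. The pad at (217,300) is still latched and the bystanders haven't moved. Total sink is about 16 mm, so I'm handing in.

```bash
python3 -c "
from workcell import ctrl;print(ctrl.hand_in())"
```

```text
the job is handed in; nothing more can be done
None
```

The job is handed in: the lever is latched, and the screw dropped into its thread and was turned forward one full turn (about 16 mm sunk in all); the knob is still gripped at about 41 N and the bin, tin and bowl look unmoved (the screwdriver was barely in the last picture), though the hand-in gave no verdict.

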